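# Lay a wound rotor in the rail cradle

### The arm

A 6-joint arm with a two-finger parallel gripper is mounted at the origin on a cart in front of the work surface, level with it; the furniture and walls round the work are solid. World frame = base frame: x ahead of the robot, y to its left, z up, the work surface at z = 0. Lengths are in m, angles in rad, forces in N, time in s.
With the tool pointing down it reaches from about 0.25 to 0.85 m from the base axis. Payload 12.5 kg.
Tool frame: the origin (TCP) lies at the very end of the fingers, on their centre line; the grasp point (between the pads) lies 19 mm behind it; z points along the fingers, y is the direction in which the jaws open and shut (so a half turn about z gives the same grasp; the last joint's range is limited). The gripper opens to 93 mm and grips with 3 to 60 N. Pads are 15 mm wide; open, the fingers measure 128 mm over their backs; the gripper's body (75 mm by 188 mm) begins 65 mm behind the grasp point.
Start: joints at [1.074, 0.351, 1.652, -0, 1.139, -0.085], TCP at [0.22, 0.504, 0.219] pointing down, gripper open.
Joint ranges: [-2.75, 2.75], [-0.79, 2.1], [0.01, 2.65], [-1.57, 4.71], [0.07, 3.14], [-2.87, 2.87]. Speed limits (rad/s): [2.22, 2.22, 2.79, 3.14, 3.14, 3.14].

### API

Orientations are given as a unit quaternion [w, x, y, z].
In Python, from workcell import ctrl, grab_frame, camera_params gives the robot as it stands.
- The arm moves only by the shell command python3 -m crank 'ROWS'. ROWS is JSON, one flat list of numbers, 7 for each row, row after row: the turn, a rotation vector about the world's x, y, z in degrees, then the shift along the world's x, y, z in cm, then the opening, from -1 (shut) to 1 (fully open). A call has 1 to 10 rows; each row is the pose to reach, as a shift and turn from the pose commanded when the call began; what a row does not reach only later rows make up. A row lasts 1/8 s, in which the tool goes at most 62.5 mm and 10.7 degrees, less where a joint would pass 70% of its speed; a pose out of reach is approached as far as the arm can. A call with a gripper value outside its range is refused whole. The fingers move at their own pace and stop on an object; the grip force is fixed at half the most. Time passes only in rows, so rows that repeat a pose let the fingers close. It gives the time, the measured TCP pose, the force and the opening at its end, in the units of the state.
- ctrl.observe(): the state, without advancing time (a new reading comes with each control period).
- grab_frame(name): name is "scene" or "side" or "wrist"; returns the picture (400x640x3 uint8, red, green, blue); there is no depth.
- camera_params(name): a dict with "mtx" (3x3 intrinsics, pixels), "extrinsics" (4x4, takes a point from camera to world coordinates). Camera axes: x right, y up, looking along -z (the intrinsics and any distortion apply to the point x, -y, -z); pixel columns grow to the right and rows downward; lengths in m; the calibration is good to about 2 mm. A picture is of the moment at which its call begins: read the wrist's pose just before it. camera_params takes no time and is no camera call; for the wrist camera it gives the pose at the moment of the call.
- ctrl.sign_off(): hands the job in, once; it reports no verdict.
The state is a dict: "clock": time; "joints": joint angles; "qvel": joint speeds; "tau": joint torques, N m; "position": TCP position; "orientation": TCP orientation; "wrist_force": force on the tool from outside, world axes, zero at the start; "ft_torque": the same for the moment, N m; "gripper_width": finger opening in m.
Only numpy, scipy, OpenCV 4.12 (cv2) and the standard library are available. Lean on these libraries where they do the work, as an engineer would, in place of code of your own. Each camera call takes 0.05 s, during which the arm holds its last target.

### The job

Lay the wound rotor on the two steel rails of the cradle, its commutator end towards the tall end plate, so that the notched stop plate stands in the gap between the commutator and the wound core and the core presses down the seat plunger. The stop plate was clamped somewhere new along the rails, so look or feel for it; let the rotor settle fully onto both rails while you still hold it, and only then let go and draw back. Leave the other things on the bench where they are.

Things in the scene. Friction and masses are not known exactly. Their poses are not given: they have to be found in the camera images.
- rotor_core (a point): Wound rotor, 84 mm long, 0.16 kg, lying on the bench. Point: mid core, on the axis. y runs along the shaft away from the commutator; x, z may be rolled about it. Core 30.4 mm diameter, y -11 to +11 mm, with copper winding heads to +-14; bare 7 mm shaft y -44 to +40; commutator collar 15.6 mm diameter, y -36 to -26. The 12 mm gap for the stop plate is y -26 to -14. Grasp the core across its diameter from above.
- rotor_comm_end (a point): The tip of the rotor's shaft at the commutator end (the end with the smaller, stepped collar), 44 mm from rotor_core.
- rotor: The same rotor; same origin and axes as rotor_core.
- cradle_axis (a point): Rail cradle, fixed. Point: mid-length, 62 mm above the bench, where a seated rotor's axis lies. y along the rails, away from the tall end plate; z up. Two steel rails 8 mm diameter, 226 mm long, 20 mm between centres, their centres 16.4 mm below this point; base plate 90 x 250 x 12 mm. The brackets at both ends (y = +-106 mm) stay below the rail tops. Fingers can pass down outside both rails.
- end_plate (a point): Top centre of the cradle's tall end plate (60 mm wide, 9 mm thick, top 86 mm above the bench), 117.5 mm from the cradle's middle; the cradle's other end is low. Cartons stand to the left of and behind the cradle: cross over them with the fingertips 0.3 m or more above the bench.
- cradle: The same cradle; origin on the bench under its middle. A stop carriage is clamped between the rails: an upright steel plate 6 mm thick along y, 26 mm wide, top 0.5 mm above the seated axis, with a shaft slot 12 mm wide, open upward. The plate's middle lies anywhere at y = -40 to -2 mm: new each time, not given, to be seen or felt.
- seat_plunger (a joint): Press depth (m) of the stop carriage's light spring plunger (6 mm wide, 0.2 to 0.5 N), between the rails 18 mm from the plate's middle, away from the end plate: 0 free, 0.004 under a seated core. Pushing the held rotor along the rails from the low end, the commutator's face strikes the plate. Commutator or core resting on top of the plate leaves the rotor 5 mm or more too high.
- pliers: Bystander: side cutters with red handles, 60 x 139 mm, lying flat; origin underneath its centre.
- flux_tin: Bystander: round tin, 58 mm in diameter, 27 mm high; origin at its underside.
- bearing: Bystander: ball bearing, 37 mm in diameter, 12 mm high; origin at its underside.
- bushing: Bystander: turned bush, 22 mm in diameter, 17 mm high; origin at its underside.
- hex_key: Bystander: black hex key 31 x 76 mm, 5 mm thick, lying flat; origin underneath its centre.
- flange_ring: Bystander: turned flange ring, 62 mm in diameter, 19 mm high; origin at its underside.
Mind the look-alikes: they are no part of the job. Leave any purple or red look-alike of the rotor alone.

How it is judged:
By the outcome, as a careful person would: the job done as asked, in the order asked, and still so for the second after the job is handed in, with the robot touching nothing.
It also fails if it takes over 50 s, if anything falls off the work surface, if the arm or the gripper's body presses on something with over 40 N, if the wrist force passes 120 N, or if a joint passes its speed limit or range.

## Working session

There is one attempt and no reset: what is moved stays moved. The work goes in short steps, Python scripts to look and compute and a shell command to move; the robot and the scene stay as the last step left them, time stands still between calls to the robot, and variables do not carry over. Pictures are saved under pics/ and viewed, and the job is handed in when it is done.

```bash
ls; mkdir -p pics; python3 - <<'E'
from workcell import ctrl, grab_frame, camera_params
import cv2
print(ctrl.observe())
for n in ["scene","side","wrist"]:
    p=camera_params(n); print(n,p)
    cv2.imwrite(f"pics/{n}0.png",cv2.cvtColor(grab_frame(n),cv2.COLOR_RGB2BGR))
E
```

```text
pics
{'clock': 0.0, 'joints': array([ 1.07440849e+00,  3.51218176e-01,  1.65243205e+00, -1.73817948e-05,
        1.13911623e+00, -8.46002303e-02]), 'qvel': array([ 1.58598348e-06, -5.02061605e-04, -1.48149444e-03, -1.51759427e-04,
       -3.84903679e-04,  2.16907724e-04]), 'tau': array([ 3.09574025e-04, -4.97325647e+01, -2.85253751e+01,  6.99183927e-02,
        2.57379102e-02, -9.53944277e-05]), 'position': array([0.21994822, 0.50372021, 0.2181083 ]), 'orientation': array([-1.60542387e-04,  2.04438565e-01,  9.78879221e-01, -5.64570900e-04]), 'wrist_force': array([ 0.31175871, -0.01896125,  0.15524295]), 'ft_torque': array([-0.01515259, -0.01696927,  0.03478891]), 'gripper_width': 0.0931934526037405}
scene {'mtx': array([[365.75906192,   0.        , 317.26481597],
       [  0.        , 365.75906192, 199.57617873],
       [  0.        ,   0.        ,   1.        ]]), 'extrinsics': array([[ 0.71998742,  0.46069071, -0.51902041, -0.09862938],
       [-0.69360818,  0.45297827, -0.56010569, -0.87566151],
       [-0.02293052,  0.76326585,  0.6456775 ,  0.86394471],
       [ 0.        ,  0. 
[... 194 characters left out ...]
       ]]), 'extrinsics': array([[ 0.92773251,  0.16524159, -0.33467538,  0.12565955],
       [-0.37284345,  0.45189876, -0.81041672, -1.1683671 ],
       [ 0.01732484,  0.87663146,  0.48085042,  0.67755609],
       [ 0.        ,  0.        ,  0.        ,  1.        ]])}
wrist {'mtx': array([[313.44471062,   0.        , 320.02346956],
       [  0.        , 313.44471062, 206.88559858],
       [  0.        ,   0.        ,   1.        ]]), 'extrinsics': array([[ 0.40063445, -0.8853316 , -0.2359661 ,  0.15270245],
       [ 0.91623581,  0.38655961,  0.10527866,  0.53134729],
       [-0.00199156, -0.25837885,  0.96604162,  0.38441447],
       [ 0.        ,  0.        ,  0.        ,  1.        ]])}
```

View pics/scene0.png

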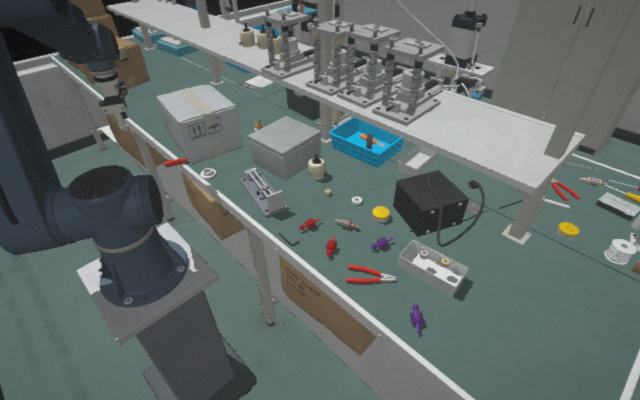

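View pics/side0.png

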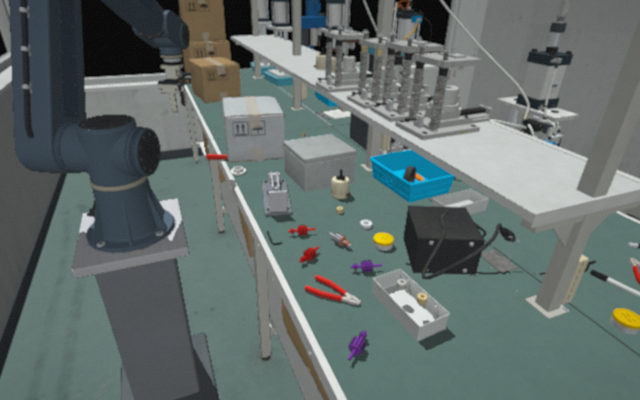

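View pics/wrist0.png

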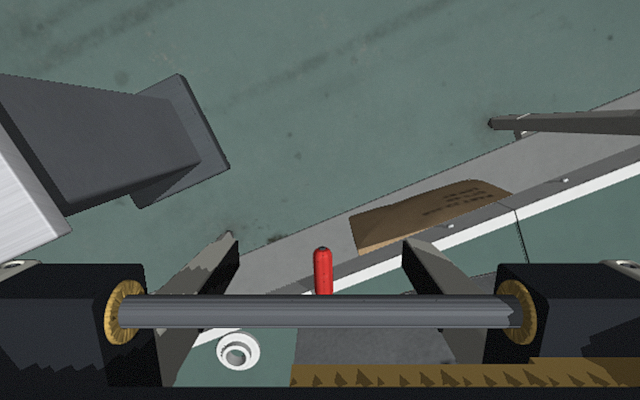

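The scene view shows the cradle at about (263,192). The plain grey/copper rotor is at about (347,223) in scene and (342,240) in side. The look-alikes are red and purple. Next I'll zoom in.

```bash
cat > h.py <<'E'
import numpy as np, cv2
from workcell import ctrl, grab_frame, camera_params
def ray(P,u,v):
    K=P["mtx"];E=P["extrinsics"]
    d=np.array([(u-K[0,2])/K[0,0],-(v-K[1,2])/K[1,1],-1.]);return E[:3,3],E[:3,:3]@d
def at_z(P,u,v,z):
    o,d=ray(P,u,v);return o+d*(z-o[2])/d[2]
def proj(P,p):
    E=P["extrinsics"];c=E[:3,:3].T@(np.array(p)-E[:3,3]);K=P["mtx"]
    return K[0,0]*c[0]/-c[2]+K[0,2],K[1,1]*-c[1]/-c[2]+K[1,2]
def tri(obs):
    A=np.zeros((3,3));b=np.zeros(3)
    for P,u,v in obs:
        o,d=ray(P,u,v);d=d/np.linalg.norm(d);M=np.eye(3)-np.outer(d,d);A+=M;b+=M@o
    return np.linalg.solve(A,b)
def crop(src,dst,x0,y0,w,h,s):
    im=cv2.imread(src)[y0:y0+h,x0:x0+w];cv2.imwrite(dst,cv2.resize(im,None,fx=s,fy=s,interpolation=cv2.INTER_CUBIC))
def save(n,f):
    im=grab_frame(n);cv2.imwrite(f,cv2.cvtColor(im,cv2.COLOR_RGB2BGR));return im
E
python3 - <<'E'
from h import *
crop("pics/scene0.png","pics/s1.png",230,150,160,110,5)
crop("pics/side0.png","pics/d1.png",250,160,120,100,6)
a,b=camera_params("scene"),camera_params("side")
print(at_z(a,347,223,.015),at_z(b,342,240,.015),at_z(a,263,192,.06),at_z(b,277,193,.06))
E
```

```text
[ 0.56944799 -0.29698882  0.015     ] [ 0.56979294 -0.30445594  0.015     ] [ 0.44259578 -0.01277702  0.06      ] [ 0.45467338 -0.03972792  0.06      ]
```

View pics/s1.png

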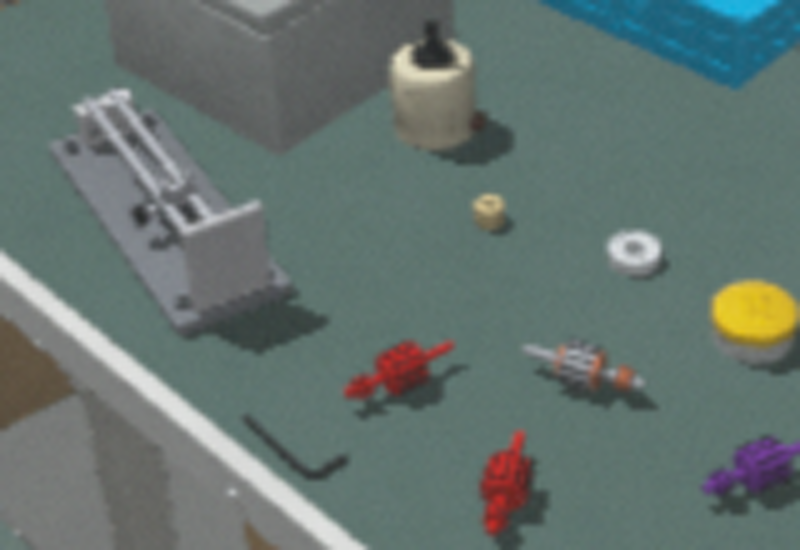

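View pics/d1.png

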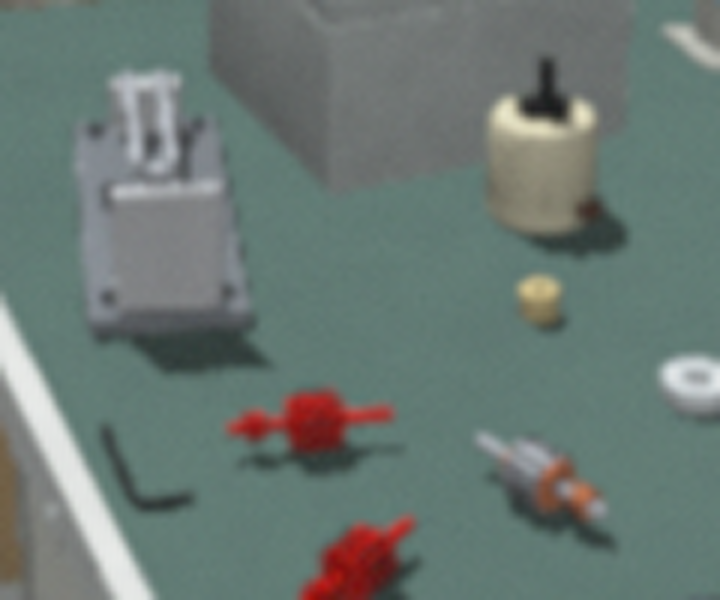

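```bash
python3 - <<'E'
from h import *
a,b=camera_params("scene"),camera_params("side")
for nm,s,d,z in [("comm",(358.4,226.8),(350.5,245.7),.0152),("tail",(335,220),(330,232.8),.0152),("core",(346.2,222.8),(340,239),.0152),("plL",(267.6,195.6),(268.3,191.7),.086),("plR",(282.4,190.6),(287.5,190.8),.086)]:
    print(nm,at_z(a,*s,z),at_z(b,*d,z),tri([(a,*s),(b,*d)]))
E
```

```text
comm [ 0.58235342 -0.33590731  0.0152    ] [ 0.58022324 -0.33923957  0.0152    ] [ 0.58340497 -0.33463205  0.01230366]
tail [ 0.55165558 -0.25865057  0.0152    ] [ 0.55208901 -0.25761512  0.0152    ] [ 0.55117582 -0.25923484  0.01620123]
core [ 0.56812599 -0.2945843   0.0152    ] [ 0.56635719 -0.29798485  0.0152    ] [ 0.56948119 -0.29296468  0.01206393]
plL [ 0.42419566 -0.06712028  0.086     ] [ 0.41746373 -0.06927671  0.086     ] [ 0.41800779 -0.07411257  0.09057541]
plR [ 0.47626928 -0.0820547   0.086     ] [ 0.47682349 -0.08424287  0.086     ] [ 0.47844961 -0.07909688  0.08314799]
```

Fits: the rotor's 84 mm length checks out, with its core at about (0.566,-0.297) and y axis at about 110°. The end plate is about 58 mm wide, and the cradle y axis is at about 75°. I'll rise, then go to a viewpoint over the cradle.

```bash
python3 -m crank '[0,0,0,0,0,6,1, 0,0,-5,1,-2,12,1, 0,0,-14,3,-7,15,1, 0,0,-24,5,-13,15,1, 0,0,-34,8,-19,15,1, 0,0,-44,10,-25,15,1, 0,0,-54,13,-31,15,1, 0,0,-64,15,-37,15,1, 0,0,-74,18,-43,15,1, 0,0,-81,20,-48,15,1]'
```

```text
clock: 1.4
position: [0.4177, 0.0287, 0.3687]
orientation: [0.0, 0.793, 0.61, 0.0]
wrist_force: [0.7, 1.1, 0.8]
gripper_width: 0.0931
```

```bash
python3 -m crank '[0,0,0,2,-5,-1,1, 0,0,0,3.5,-9,-2,1, 0,0,0,3.5,-9,-2,1]'; python3 - <<'E'
from h import *
print(camera_params("wrist")["extrinsics"]); save("wrist","pics/w2.png")
E
```

```text
clock: 1.78
position: [0.4524, -0.0612, 0.3475]
orientation: [-0.001, 0.792, 0.61, -0.001]
wrist_force: [-1.0, 0.6, -0.3]
gripper_width: 0.0932
[[ 0.96679018  0.24595307  0.06945384  0.46939821]
 [-0.25555194  0.93368895  0.25083489  0.00684859]
 [-0.00315468 -0.26025377  0.9655351   0.5136685 ]
 [ 0.          0.          0.          1.        ]]
```

View pics/w2.png

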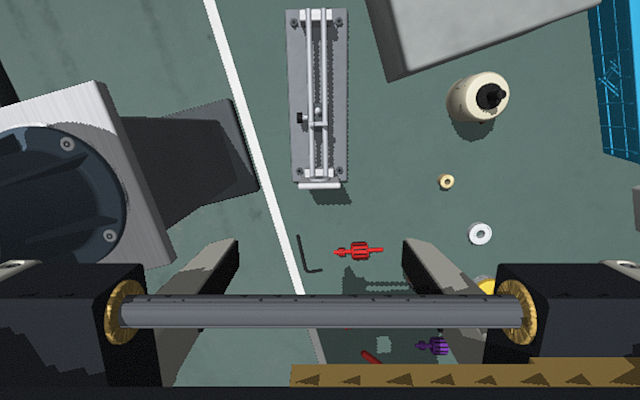

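```bash
python3 - <<'E'
from h import *
crop("pics/w2.png","pics/w2z.png",275,0,100,200,4)
E
```

```text
(no output)
```

View pics/w2z.png

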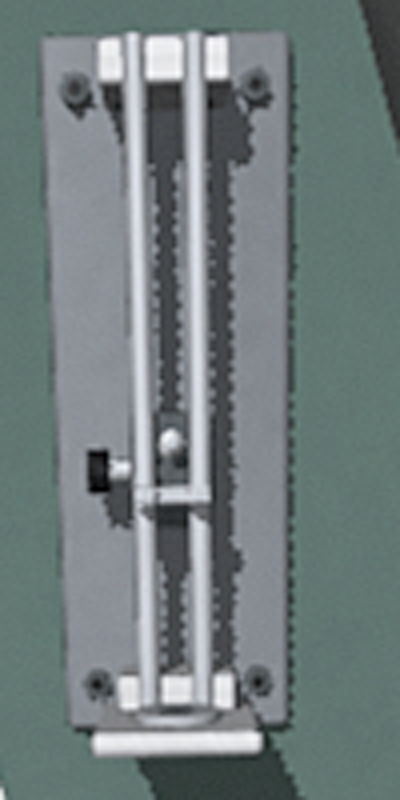

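```bash
cat > m.py <<'E'
from h import *
K=camera_params("wrist")["mtx"]
E=np.array([[ 0.96679018 , 0.24595307 , 0.06945384 , 0.46939821],[-0.25555194 , 0.93368895 , 0.25083489 , 0.00684859],[-0.00315468, -0.26025377 , 0.9655351 ,  0.5136685 ],[0,0,0,1]])
P=dict(mtx=K,extrinsics=E)
f=lambda x,y,z:at_z(P,275+(x+.5)/4-.5,(y+.5)/4-.5,z)
L1,L2,R1,R2=f(133,35,.0496),f(150,705,.0496),f(193,35,.0496),f(203,705,.0496)
print(L1,L2,R1,R2,np.linalg.norm(L1-R1),np.linalg.norm(L2-R2),np.linalg.norm(L2-L1))
c=[f(42,38,.012),f(288,33,.012),f(287,724,.012),f(72,725,.012)]
print("base",np.mean(c,0)); 
for i in range(4): print(np.linalg.norm(c[i]-c[(i+1)%4]))
e1,e2=f(92,741,.086),f(262,741,.086); print("end",e1,e2,(e1+e2)/2,np.linalg.norm(e1-e2))
yd=((L1-L2)/np.linalg.norm(L1-L2)+(R1-R2)/np.linalg.norm(R1-R2));yd/=np.linalg.norm(yd)
print("ang",np.degrees(np.arctan2(yd[1],yd[0])), [np.degrees(np.arctan2(v[1],v[0])) for v in (L1-L2,R1-R2,c[1]-c[2],c[0]-c[3])])
m=(L1+L2+R1+R2)/4; ep=(e1+e2)/2
print("mid rails",m,"from end",(ep+yd*.1175))
for y in (485,502): 
  for x in (135,211):
    q=f(x,y,.0625); print("stop",y,x,q,(q-ep)@yd-.1175,(q-m)@yd)
q=f(172,440,.05);print("plunger",q,(q-ep)@yd-.1175)
E
python3 m.py
```

```text
[0.48945253 0.15071792 0.0496    ] [ 0.43686738 -0.06432559  0.0496    ] [0.50844389 0.145678   0.0496    ] [ 0.45600321 -0.06937303  0.0496    ] 0.01964872563861143 0.019790314821625327 0.22137955321503014
base [0.47282274 0.03924621 0.012     ]
0.08711213991486316
0.24763520365571356
0.08714197293341423
0.24661433263859242
end [ 0.41666994 -0.06576755  0.086     ] [ 0.47366555 -0.08079559  0.086     ] [ 0.44516775 -0.07328157  0.086     ] 0.05894354396661577
ang 76.2773580998378 [np.float64(76.25896433388193), np.float64(76.29575186579366), np.float64(76.36492786986494), np.float64(76.3602024741209)]
mid rails [0.47269175 0.04067433 0.0496    ] from end [0.47304134 0.04086444 0.086     ]
stop 485 135 [0.45290992 0.01331934 0.0625    ] -0.03153446156422887 -0.0312668422247011
stop 485 211 [0.47840912 0.00657873 0.0625    ] -0.032033682313847234 -0.031766062974319456
stop 502 135 [0.45139751 0.00781378 0.0625    ] -0.03724164138271992 -0.03697402204319214
stop 502 211 [0.47698406 0.00105118 0.0625    ] -0.03774151068713853 -0.03747389134761076
plunger [0.4691618  0.02494762 0.05      ] -0.01638279694889172
```

The wrist view agrees with the given sizes: rails 19.7 mm apart and 221 mm long, end plate 59 mm wide. That puts the cradle middle at (0.473,0.0407) and its y axis at 76.3°. The stop plate is at y ≈ -34.5 mm, and the plunger at -16.4 mm agrees with that. Next, the rotor close up.

```bash
python3 -m crank '[0,0,6,3,-6,-1,1, 0,0,12,6,-11,-2,1, 0,0,18,8,-17,-4,1, 0,0,24,10,-22,-6,1, 0,0,30,12,-27,-8,1, 0,0,35,14.4,-31.6,-10,1, 0,0,35,14.4,-31.6,-10,1, 0,0,35,14.4,-31.6,-10,1]'; python3 - <<'E'
from h import *
P=camera_params("wrist"); np.save("E3.npy",P["extrinsics"]);im=save("wrist","pics/w3.png")
print(proj(P,[.566,-.297,.015]))
E
```

```text
clock: 2.82
position: [0.5967, -0.3737, 0.2493]
orientation: [0.0, 0.571, 0.821, 0.0]
wrist_force: [-0.4, 1.5, 0.5]
gripper_width: 0.0928
(np.float64(320.3069596326791), np.float64(112.93749998916127))
```

View pics/w3.png

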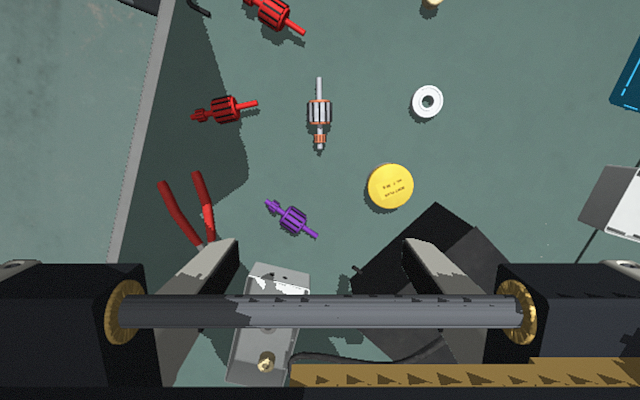

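```bash
python3 - <<'E'
from h import *
crop("pics/w3.png","pics/w3z.png",285,65,70,100,6)
E
```

```text
(no output)
```

View pics/w3z.png

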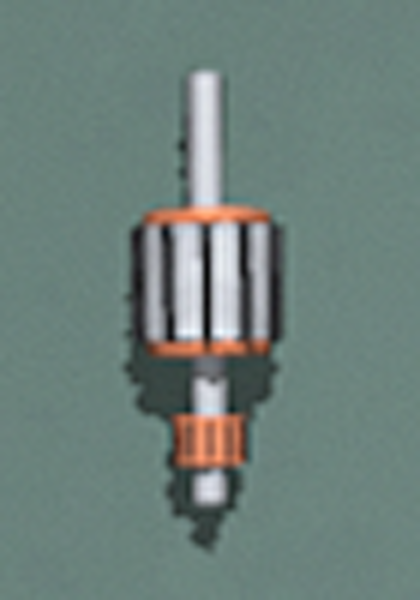

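```bash
python3 - <<'E'
from h import *
P=dict(mtx=camera_params("wrist")["mtx"],extrinsics=np.load("E3.npy"))
f=lambda x,y,z=.0152:at_z(P,285+(x+.5)/6-.5,65+(y+.5)/6-.5,z)
t,c=f(204,71),f(209,503); d=t-c;L=np.linalg.norm(d);d/=L
print(t,c,L,np.degrees(np.arctan2(d[1],d[0])),"core",c+.044*d,t-.040*d)
l,r=f(136,280),f(281,280);print((l+r)/2,np.linalg.norm(l-r),"col",f(209,416,.023)-0,[((f(209,y,.0152)-c)@d*1e3-44) for y in (208,355,416,465)])
print(ctrl.observe()["orientation"])
E
```

```text
[ 0.54955779 -0.25870342  0.0152    ] [ 0.57988826 -0.33752726  0.0152    ] 0.0844578915509828 111.04612659364987 core [ 0.564087   -0.29646243  0.0152    ] [ 0.56392257 -0.29603508  0.0152    ]
[ 0.56419655 -0.29556786  0.0152    ] 0.02954080115297764 col [ 0.57362058 -0.32059019  0.023     ] [np.float64(14.69923192492368), np.float64(-13.973691513145752), np.float64(-26.204664389789265), np.float64(-36.17578733228784)]
[6.53182702e-04 5.70386540e-01 8.21376138e-01 9.01527831e-05]
```

```bash
python3 -m crank '[0,0,0.6,-1.7,4,-5,0.3, 0,0,0.6,-3.2,7.7,-11,0.3, 0,0,0.6,-3.2,7.7,-17,0.3, 0,0,0.6,-3.2,7.7,-17,0.3, 0,0,0.6,-3.2,7.7,-17,0.3, 0,0,0.6,-3.2,7.7,-17,0.3]'; python3 - <<'E'
from h import *
save("wrist","pics/w4.png");o=ctrl.observe();print(o["position"],o["orientation"],o["wrist_force"])
E
```

```text
clock: 3.62
position: [0.5657, -0.2992, 0.0816]
orientation: [0.002, 0.566, 0.824, 0.0]
wrist_force: [-0.3, 0.3, 0.3]
gripper_width: 0.0607
[ 0.56549783 -0.29913967  0.08120602] [1.95401290e-03 5.66485601e-01 8.24069317e-01 8.06088487e-05] [-0.0517723  -0.49755239  0.23605611]
```

View pics/w4.png

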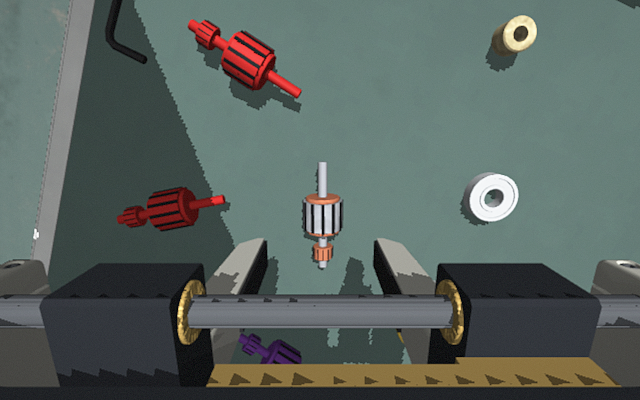

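```bash
python3 - <<'E'
from h import *
P=camera_params("wrist");z=.0152
t,c=at_z(P,322,162.5,z),at_z(P,322,268.5,z);d=(t-c);L=np.linalg.norm(d);d/=L
core=c+.044*d;print(t,c,L,np.degrees(np.arctan2(d[1],d[0])),core)
p=ctrl.observe()["position"];print((core-p)*100)
j=np.array([d[1],-d[0],0])
for n,u,v in (("redtip",229,200),("red2",301,95),("bearing",463,195)): q=at_z(P,u,v,.01)-core;print(n,q@j,q@d)
print(np.linalg.norm(at_z(P,303,215,z)-at_z(P,343,215,z)))
E
```

```text
[ 0.54965604 -0.25967922  0.0152    ] [ 0.58045841 -0.33967075  0.0152    ] 0.08571715458922573 111.06021530099852 [ 0.56464706 -0.2986098   0.0152    ]
[-0.08507703  0.05298629 -6.6006018 ]
redtip -0.07243968142051987 0.012032280818845368
red2 -0.0149736745205461 0.08923974308135077
bearing 0.10954620426133513 0.015680112339392704
0.03090019515452535
```

```bash
python3 -m crank '[0,0,0,-0.1,0.15,-4,0.3, 0,0,0,-0.1,0.15,-7,0.3, 0,0,0,-0.1,0.15,-7.7,0.3, 0,0,0,-0.1,0.15,-7.7,0.3, 0,0,0,-0.1,0.15,-7.7,0.3]'
```

```text
clock: 4.3
position: [0.5641, -0.2973, 0.0033]
orientation: [0.001, 0.566, 0.824, 0.0]
wrist_force: [-0.2, 0.7, 0.7]
gripper_width: 0.0607
```

```bash
python3 -m crank '[0,0,0,0,0,0,-0.6, 0,0,0,0,0,0,-0.6, 0,0,0,0,0,0,-0.6, 0,0,0,0,0,0,-0.6, 0,0,0,0,0,0,-0.6, 0,0,0,0,0,0,-0.6]'; python3 - <<'E'
from h import *
o=ctrl.observe();print(o["position"],o["gripper_width"],o["wrist_force"])
save("wrist","pics/w5.png")
E
```

```text
clock: 5.05
position: [0.5634, -0.2967, 0.0017]
orientation: [0.0, 0.566, 0.824, 0.0]
wrist_force: [1.3, 0.4, 0.9]
gripper_width: 0.0293
[ 0.56338968 -0.29673904  0.00172686] 0.029286344418441357 [1.29650178 0.43079196 0.94691732]
```

View pics/w5.png

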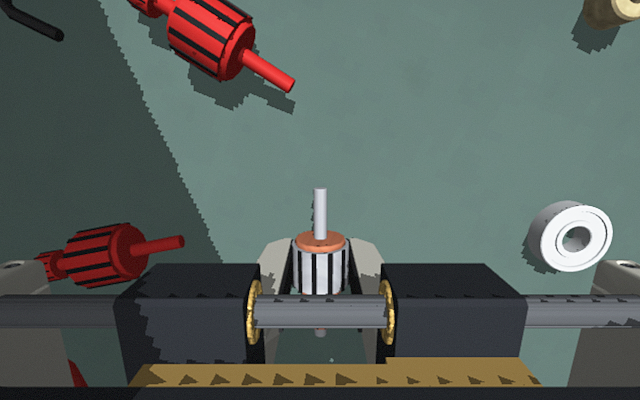

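```bash
python3 - <<'E'
from h import *
P=camera_params("wrist");p=ctrl.observe()["position"]
t=at_z(P,320,188,.0187);a=np.radians(111.0);d=np.array([np.cos(a),np.sin(a),0]);print(t,(t-p)@d-.040,(t-p)@[d[1],-d[0],0])
t=at_z(P,320,238,.0152+.014);print((t-p)@d)
E
python3 -m crank '[0,0,0,0,0,2,-0.6, 0,0,0,0,0,6,-0.6, 0,0,0,0,0,10,-0.6, 0,0,0,0,0,10,-0.6, 0,0,0,0,0,10,-0.6]'
python3 - <<'E'
from h import *
o=ctrl.observe();print(o["position"],o["orientation"],o["gripper_width"],o["wrist_force"])
save("wrist","pics/w6.png");save("scene","pics/sc6.png");crop("pics/w6.png","pics/w6z.png",240,150,160,200,4);crop("pics/sc6.png","pics/sc6z.png",300,130,100,120,5)
E
```

```text
[ 0.54683148 -0.25971623  0.0187    ] 0.0005522552121801846 -0.0022086537093381907
0.018710544022710243
clock: 5.72
position: [0.5628, -0.2965, 0.1014]
orientation: [-0.0, 0.566, 0.824, -0.0]
wrist_force: [0.2, 0.6, -1.6]
gripper_width: 0.0299
[ 0.5628122  -0.29646007  0.1013758 ] [-4.25214879e-04  5.66370101e-01  8.24150913e-01 -3.83858275e-05] 0.0298866883195768 [ 0.20113428  0.61254496 -1.58114172]
```

View pics/w6z.png

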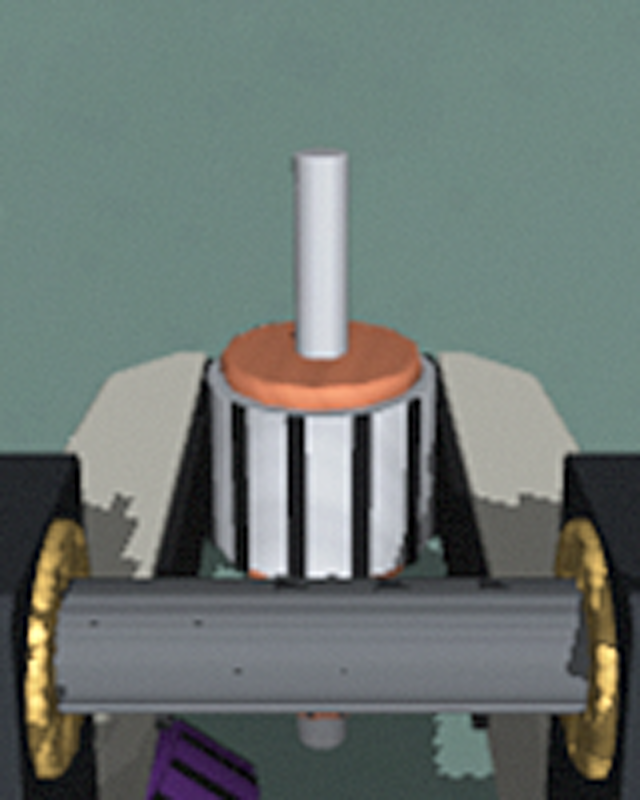

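View pics/sc6z.png

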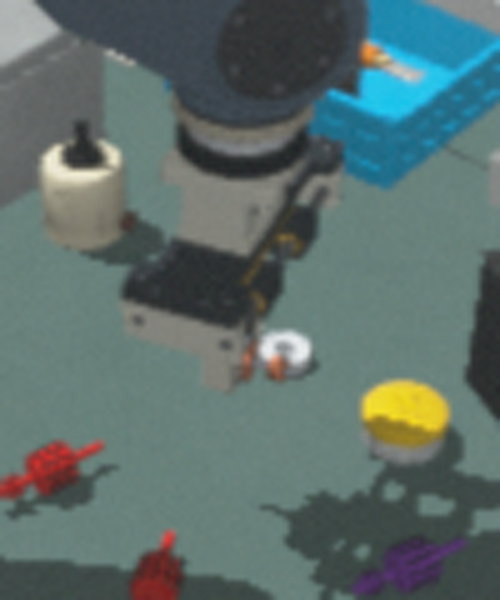

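```bash
cat > fit.py <<'E'
from h import *
from scipy.optimize import least_squares
from scipy.spatial.transform import Rotation as R
def fit(P,o,pts):
    q=o["orientation"];T=R.from_quat([q[1],q[2],q[3],q[0]]).as_matrix();p=o["position"]
    def pr(v):
        s,h,th,x=v;r=[]
        for y,z,u,w in pts:
            yy=s+y*np.cos(th)-z*np.sin(th);zz=h+y*np.sin(th)+z*np.cos(th)
            # tool x = rotor +y ; tool -z = up ; tool y = side
            W=p+T@np.array([yy,x,-zz]);a=proj(P,W);r+=[a[0]-u,a[1]-w]
        return r
    f=least_squares(pr,[0,.0135,0,0]);return f.x,np.round(f.fun,1)
E
python3 - <<'E'
from fit import *
P=camera_params("wrist");o=ctrl.observe()
c=lambda x,y:(240+(x+.5)/4-.5,150+(y+.5)/4-.5)
pts=[(.040,.0035,*c(321,151)),(.014,.0035,*c(322,358)),(.011,.0152,*c(322,413)),(-.044,.0035,*c(322,747))]
x,r=fit(P,o,pts);print("axial %.1f h %.1f mm pitch %.2f deg lat %.1f"%(x[0]*1e3,x[1]*1e3,np.degrees(x[2]),x[3]*1e3),r)
x,r=fit(P,o,pts[:3]);print("axial %.1f h %.1f mm pitch %.2f deg lat %.1f"%(x[0]*1e3,x[1]*1e3,np.degrees(x[2]),x[3]*1e3),r)
E
```

```text
axial 0.9 h 14.0 mm pitch 0.32 deg lat -2.2 [ 0.2  0.4 -0.1 -0.9 -0.1  0.3 -0.   0.2]
axial 0.9 h 16.8 mm pitch -3.59 deg lat -2.2 [ 0.2  0.  -0.1 -0.  -0.1  0. ]
```

```bash
python3 - <<'E'
from fit import *
P=camera_params("wrist");o=ctrl.observe()
q=o["orientation"];T=R.from_quat([q[1],q[2],q[3],q[0]]).as_matrix()
print((T.T@(P["extrinsics"][:3,3]-o["position"]))*1e3); print(T.T@P["extrinsics"][:3,:3])
print(proj(P,o["position"]+T@[0,0,-.0135]))
E
```

```text
[  71.12985496   -1.96925323 -166.23698635]
[[-3.74314643e-04  9.65793794e-01  2.59311023e-01]
 [ 9.99999191e-01  4.63476129e-05  1.27087580e-03]
 [ 1.21538552e-03  2.59311289e-01 -9.65793031e-01]]
(np.float64(324.14377221356324), np.float64(261.82947298949466))
```

```bash
python3 - <<'E'
from h import *
a,b=camera_params("scene"),camera_params("side")
B=at_z(a,285.6,180,0);print("corner",B)
for z in (.08,.1,.12,.14,.16): print(z,proj(a,[B[0],B[1],z]))
# side: corner bottom crop (335,190)->305.8,191.7 ; top
print(at_z(b,305.8,191.7,0))
c=np.array([.4749,.0401,0]);yd=np.array([.2368,.9715,0]);xd=np.array([.9715,-.2368,0])
print("carton corner cradle xy",(B-c)@xd,(B-c)@yd)
K=at_z(a,230+430/5,150+40/5,.09); k=K-c;print("bottle top",k@xd,k@yd)
E
```

```text
corner [ 5.91198627e-01  4.78393330e-02 -1.11022302e-16]
0.08 (np.float64(283.9303385940011), np.float64(163.10138334521375))
0.1 (np.float64(283.4932297892354), np.float64(158.6774120528135))
0.12 (np.float64(283.0477933736186), np.float64(154.16915714283874))
0.14 (np.float64(282.5937890772461), np.float64(149.5741868473881))
0.16 (np.float64(282.1309672973679), np.float64(144.88997494098123))
[0.58849094 0.04371679 0.        ]
carton corner cradle xy 0.11115144169012306 0.03505827678016703
bottle top 0.22373304480859157 -0.012805410305687107
```

```bash
python3 -m crank '[0,0,0,0,0,6,-0.6, 0,0,0,0,0,12,-0.6, 0,0,-4,-1,4,17,-0.6, 0,0,-10,-2.5,9,20,-0.6, 0,0,-16,-4,15,20,-0.6, 0,0,-22,-6,20,20,-0.6, 0,0,-28,-7.5,26,20,-0.6, 0,0,-34,-9.1,31,20,-0.6, 0,0,-34.7,-9.15,32.16,20,-0.6, 0,0,-34.7,-9.15,32.16,20,-0.6]'; python3 - <<'E'
from h import *
o=ctrl.observe();print(o["position"],o["orientation"],o["qvel"])
E
```

```text
clock: 7.08
position: [0.4719, 0.025, 0.3012]
orientation: [-0.0, 0.786, 0.619, -0.0]
wrist_force: [0.4, -0.2, -2.9]
gripper_width: 0.0296
[0.47190217 0.02499023 0.3011593 ] [-1.65556952e-04  7.85688468e-01  6.18622213e-01 -4.01238049e-04] [-0.03402962  0.00769876 -0.00722399 -0.00362139 -0.00044239 -0.01952091]
```

Now down to z ≈ 0.12 (rotor underside about 0.118, well above everything on the cradle) and look.

```bash
python3 -m crank '[0,0,0,0,0,-6,-0.6, 0,0,0,0,0,-12,-0.6, 0,0,0,0,0,-18,-0.6, 0,0,0,0,0,-18,-0.6, 0,0,0,0,0,-18,-0.6, 0,0,0,0,0,-18,-0.6]'; python3 - <<'E'
from h import *
o=ctrl.observe();print(o["position"],o["orientation"],o["wrist_force"])
for n in ("wrist","scene","side"): save(n,f"pics/{n}7.png")
crop("pics/wrist7.png","pics/w7z.png",230,0,180,280,2.8)
crop("pics/scene7.png","pics/s7z.png",215,130,110,90,6)
crop("pics/side7.png","pics/d7z.png",235,130,110,90,6)
E
```

```text
clock: 7.82
position: [0.4733, 0.0245, 0.1239]
orientation: [0.001, 0.786, 0.618, 0.001]
wrist_force: [-0.3, 0.5, -1.5]
gripper_width: 0.0297
[0.47330431 0.02450874 0.12389673] [0.00130712 0.78640315 0.61771043 0.0014835 ] [-0.28775614  0.50778509 -1.5039833 ]
```

View pics/w7z.png

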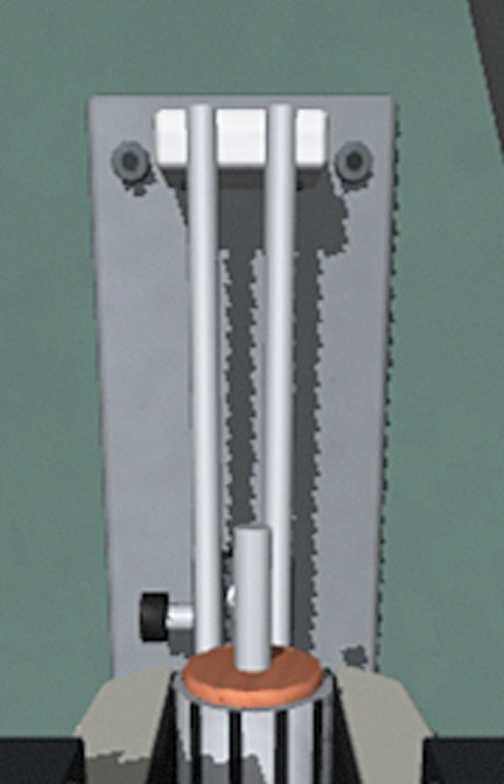

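View pics/s7z.png

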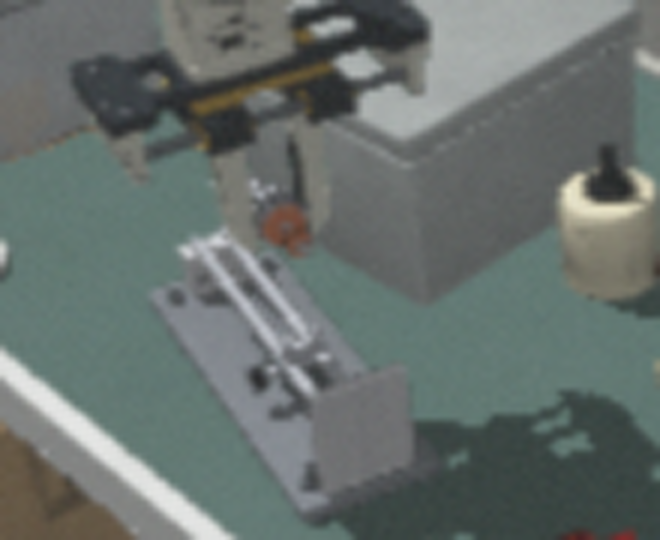

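View pics/d7z.png

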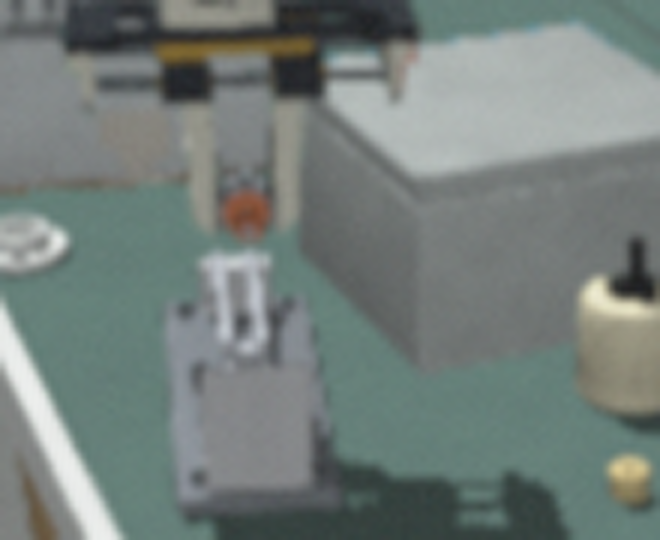

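```bash
python3 - <<'E'
from fit import *
P=camera_params("wrist");o=ctrl.observe()
q=o["orientation"];T=R.from_quat([q[1],q[2],q[3],q[0]]).as_matrix()
P["extrinsics"][:3,3]+=T@[0,.00197,0]
c=lambda x,y:(230+(x+.5)/2.8-.5,(y+.5)/2.8-.5)
g=lambda x,y,z=.0496:at_z(P,*c(x,y),z)
L=[g(202,105),g(207,640)];Rr=[g(281.5,105),g(281.5,640)]
print(o["position"])
for l,r in zip(L,Rr): print((l+r)/2,np.linalg.norm(l-r), (T.T@((l+r)/2-o["position"]))*1e3)
d=(L[0]+Rr[0])/2-(L[1]+Rr[1])/2;print("ang rails",np.degrees(np.arctan2(d[1],d[0])),"toolx",np.degrees(np.arctan2(T[1,0],T[0,0])),"tilt toolz",T[:,2])
m=(L[0]+Rr[0])/2; print("cradle mid from far rail end",m-.113*d/np.linalg.norm(d))
pts=[(.040,.0035,*c(253,525)),(.014,.0035,*c(253,669)),(.011,.0152,*c(253,708))]
print(fit(P,o,pts+[]))
# base far edge, low brackets
b=(g(90,97,.012)+g(396,98,.012))/2;print("base mid",b-.125*d/np.linalg.norm(d),np.linalg.norm(g(90,97,.012)-g(396,98,.012)))
k=g(231,597,.0496);u=d/np.linalg.norm(d);print("plunger",(k-m)@u+.113)
E
```

```text
[0.47250199 0.02479221 0.12297186]
[0.50054057 0.14875236 0.0496    ] 0.019622896472281874 [127.04160325  -2.26598674  73.42348359]
[0.46777535 0.01336716 0.0496    ] 0.02145767122682556 [-12.25185968  -2.06376044  73.36167206]
ang rails 76.39516379297616 toolx 76.3120426762939 tilt toolz [ 2.42223937e-03 -1.29657338e-04 -9.99997058e-01]
cradle mid from far rail end [0.47396024 0.03892301 0.0496    ]
(array([-0.00021186,  0.01599173, -0.05022709,  0.00055173]), array([-0.,  0.,  0.,  0., -0., -0.]))
base mid [0.47371641 0.03783182 0.012     ] 0.08720474474815647
plunger -0.013394089116128619
```

```bash
python3 -m crank '[0,0,0,-0.1,0.02,-2,-0.6, 0,0,0,-0.1,0.02,-4,-0.6, 0,0,0,-0.1,0.02,-4.5,-0.6, 0,0,0,-0.1,0.02,-4.5,-0.6, 0,0,0,-0.1,0.02,-4.5,-0.6, 0,0,0,-0.1,0.02,-4.5,-0.6]'; python3 - <<'E'
from h import *
o=ctrl.observe();print(o["position"],o["orientation"],o["wrist_force"],o["qvel"])
for n in ("wrist","scene"): save(n,f"pics/{n}8.png")
o=ctrl.observe();print(o["position"])
crop("pics/wrist8.png","pics/w8z.png",230,40,180,250,3)
crop("pics/scene8.png","pics/s8z.png",235,140,80,80,7)
E
```

```text
clock: 8.72
position: [0.4711, 0.0251, 0.0772]
orientation: [0.0, 0.786, 0.618, 0.0]
wrist_force: [-0.0, 0.6, -1.1]
gripper_width: 0.0296
[0.47112712 0.02507077 0.07720822] [3.24351455e-04 7.86349083e-01 6.17782216e-01 3.83496080e-04] [-0.04040443  0.60943643 -1.06811346] [ 2.22636823e-03  2.84099047e-03  2.54872760e-03  2.34164638e-04
 -2.29470877e-03 -1.66408170e-05]
[0.47100097 0.02505703 0.07699955]
```

View pics/w8z.png

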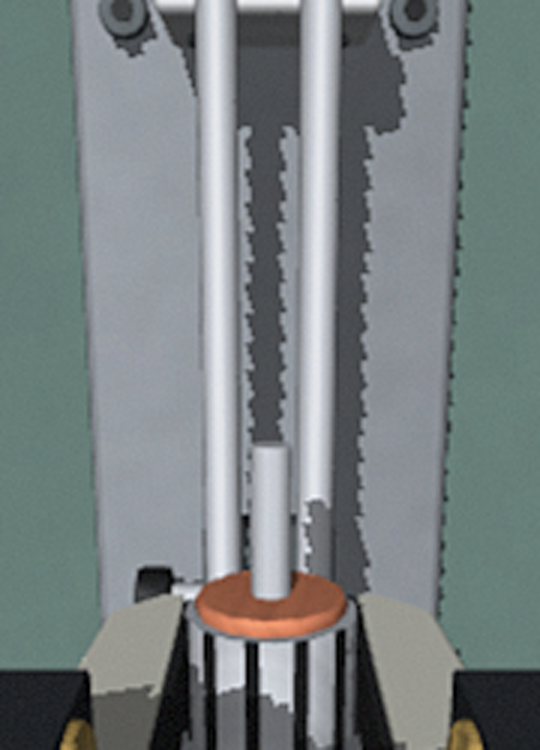

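View pics/s8z.png

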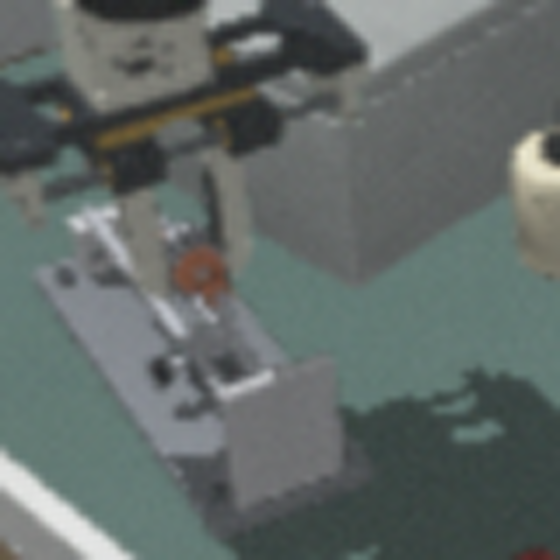

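```bash
python3 -m crank '[0,0,0,0,0,-0.6,-0.6, 0,0,0,0,0,-1.1,-0.6, 0,0,0,0,0,-1.5,-0.6, 0,0,0,0,0,-1.8,-0.6, 0,0,0,0,0,-2.0,-0.6, 0,0,0,0,0,-2.2,-0.6, 0,0,0,0,0,-2.2,-0.6]'
```

```text
clock: 9.7
position: [0.4708, 0.0251, 0.0546]
orientation: [-0.0, 0.786, 0.618, -0.0]
wrist_force: [0.0, 0.2, -1.0]
gripper_width: 0.0298
```

No contact so far, at a height where the core or commutator would already be resting on the plate. Continuing down.

```bash
python3 -m crank '[0,0,0,0,0,-0.2,-0.6, 0,0,0,0,0,-0.4,-0.6, 0,0,0,0,0,-0.5,-0.6, 0,0,0,0,0,-0.6,-0.6, 0,0,0,0,0,-0.6,-0.6, 0,0,0,0,0,-0.6,-0.6]'
```

```text
clock: 10.45
position: [0.4708, 0.0251, 0.0487]
orientation: [0.0, 0.786, 0.618, 0.0]
wrist_force: [1.0, -0.4, -1.8]
gripper_width: 0.0293
```

```bash
python3 -m crank '[0,0,0,0,0,-0.1,-0.6, 0,0,0,0,0,-0.2,-0.6, 0,0,0,0,0,-0.2,-0.6, 0,0,0,0,0,-0.2,-0.6]'; python3 - <<'E'
from h import *
o=ctrl.observe();print(o["position"],o["wrist_force"],o["ft_torque"])
for n in ("wrist","scene","side"): save(n,f"pics/{n}9.png")
crop("pics/wrist9.png","pics/w9z.png",230,40,180,250,3)
crop("pics/scene9.png","pics/s9z.png",235,140,80,80,7)
E
```

```text
clock: 10.95
position: [0.471, 0.0251, 0.0481]
orientation: [0.0, 0.786, 0.618, 0.0]
wrist_force: [-8.5, 0.3, 27.1]
gripper_width: 0.0294
[0.47101107 0.0250667  0.04814942] [-8.54105885  0.27117177 27.08463933] [-0.06705972  1.56518434 -0.01577025]
```

View pics/s9z.png

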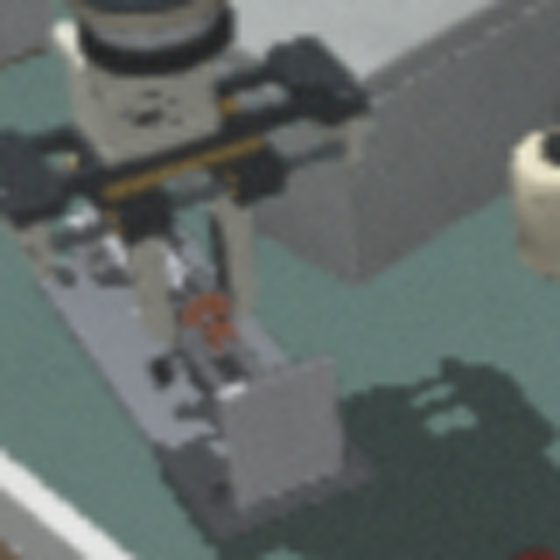

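View pics/w9z.png

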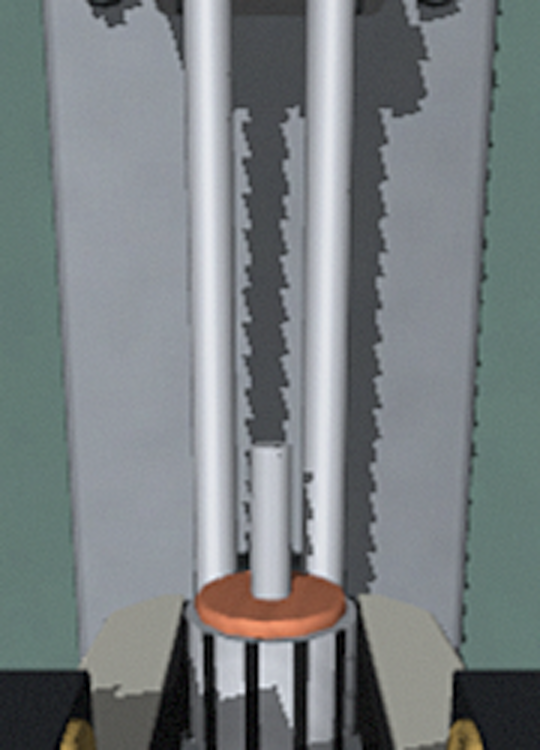

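Contact came at TCP z = 0.0481, so the axis is at about 0.062, which is the seated height. There is no axial force. I'll ease the load and recentre sideways while still holding.

```bash
python3 -m crank '[0,0,0,-0.04,0.01,0.05,-0.6, 0,0,0,-0.05,0.01,0.1,-0.6, 0,0,0,-0.05,0.01,0.1,-0.6, 0,0,0,-0.05,0.01,0.1,-0.6, 0,0,0,-0.05,0.01,0.1,-0.6]'; python3 -c "
from h import *
o=ctrl.observe();print(o['position'],o['wrist_force'],o['ft_torque'])"
```

```text
clock: 11.72
position: [0.4708, 0.0251, 0.0484]
orientation: [0.0, 0.786, 0.618, 0.0]
wrist_force: [-2.4, -0.8, 9.2]
gripper_width: 0.0301
[0.4708229  0.02510607 0.04835479] [-2.39355414 -0.79454069  9.18029699] [-0.13683632  0.41106225  0.02868295]
```

```bash
python3 -m crank '[0,0,0,0,0,0,-0.5, 0,0,0,0,0,0,-0.3, 0,0,0,0,0,0,-0.15, 0,0,0,0,0,0,-0.15, 0,0,0,0,0,0,-0.15, 0,0,0,0,0,0,-0.15]'; python3 - <<'E'
from h import *
o=ctrl.observe();print(o["position"],o["wrist_force"],o["gripper_width"])
save("wrist","pics/w10.png");crop("pics/w10.png","pics/w10z.png",230,40,180,250,3)
E
```

```text
clock: 12.48
position: [0.4703, 0.0252, 0.0476]
orientation: [-0.0, 0.786, 0.618, -0.0]
wrist_force: [-1.5, -0.1, 0.3]
gripper_width: 0.039
[0.47027275 0.02517134 0.04758747] [-1.45133122 -0.0631395   0.27650211] 0.0390127255249406
```

View pics/w10z.png

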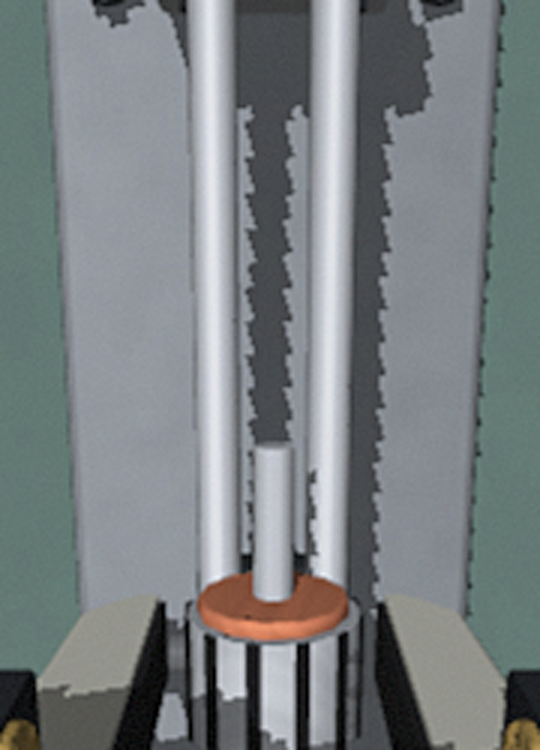

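Both fingers are clear of the core and the rotor is centred on the rails. I'll rise straight up, then back off to look.

```bash
python3 -m crank '[0,0,0,0,0,1,-0.15, 0,0,0,0,0,3,-0.15, 0,0,0,0,0,7,-0.15, 0,0,0,0,0,12,-0.15, 0,0,0,-1,-4,16,-0.15, 0,0,0,-2,-9,18,-0.15, 0,0,0,-3,-12,18,-0.15, 0,0,0,-3,-12,18,-0.15, 0,0,0,-3,-12,18,-0.15]'; python3 - <<'E'
from h import *
o=ctrl.observe();print(o["position"],o["wrist_force"])
P=camera_params("wrist");np.save("E11.npy",P["extrinsics"])
save("wrist","pics/w11.png");u,v=map(int,proj(P,[.471,.026,.06]));print(u,v)
crop("pics/w11.png","pics/w11z.png",max(u-60,0),max(v-80,0),120,160,5);print(max(u-60,0),max(v-80,0))
save("scene","pics/s11.png");crop("pics/s11.png","pics/s11z.png",235,140,80,80,7)
E
```

```text
clock: 13.65
position: [0.4403, -0.0944, 0.2279]
orientation: [-0.0, 0.786, 0.618, 0.0]
wrist_force: [0.9, 0.1, -0.8]
gripper_width: 0.0394
[ 0.44031012 -0.09442018  0.22787765] [ 0.91949796  0.1207898  -0.78836566]
322 65
262 0
```

View pics/w11z.png

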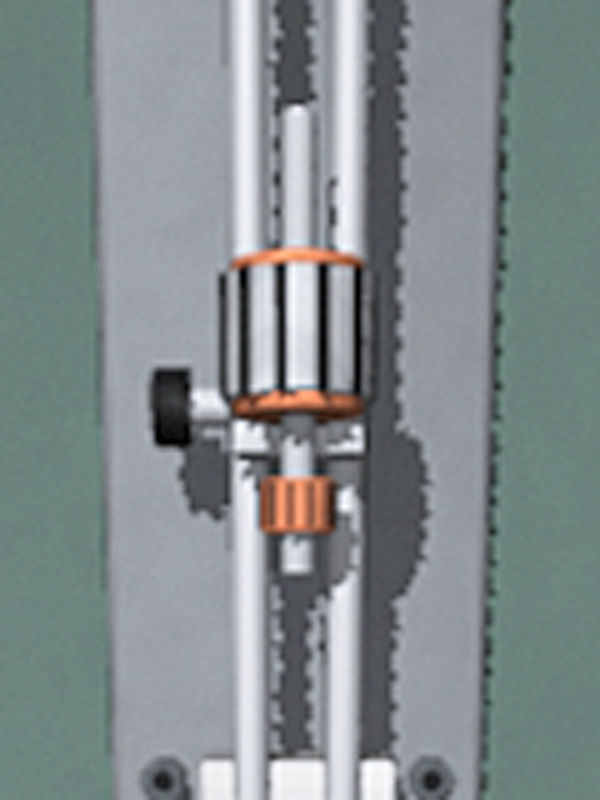

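View pics/s11z.png

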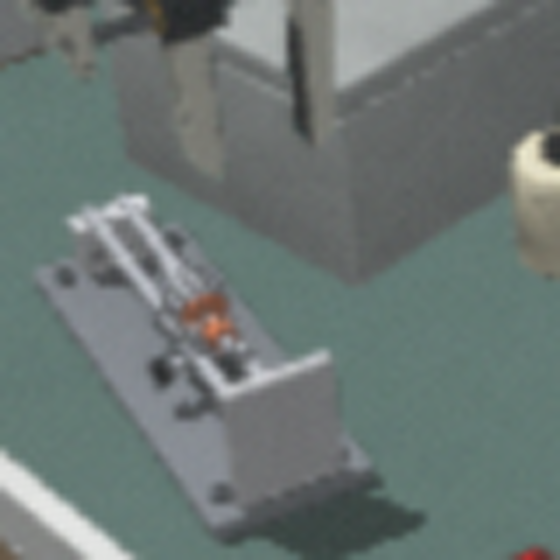

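```bash
python3 - <<'E'
from h import *
P=dict(mtx=camera_params("wrist")["mtx"],extrinsics=np.load("E11.npy"))
f=lambda x,y,z:at_z(P,262+(x+.5)/5-.5,(y+.5)/5-.5,z)
for z in (.062,.067): 
  t,c=f(297,105,z+.0035),f(297,573,z+.0035);d=(t-c);L=np.linalg.norm(d);d/=L
  print(z,L,np.degrees(np.arctan2(d[1],d[0])),t-.04*d,"plate rel core",[(f(297,y,.0625)-(t-.04*d))@d*1e3 for y in (427,455)])
print(ctrl.observe()["wrist_force"],ctrl.observe()["clock"]); ctrl.sign_off()
E
```

```text
0.062 0.08405097071394979 76.31534803462449 [0.46871126 0.0244537  0.0655    ] plate rel core [np.float64(-16.19239928071213), np.float64(-21.42278984343203)]
0.067 0.08277226599937273 76.3153480346245 [0.46836844 0.02309404 0.0705    ] plate rel core [np.float64(-14.790235266767862), np.float64(-20.020625829487763)]
[-1.01853262  0.26099932 -0.08358038] 13.75
the job is handed in; nothing more can be done
```

The rotor is on both rails with its commutator towards the tall end plate, and the notched stop plate stands in the gap. I handed the job in at about 13.8 s of the 50 s allowed.

- **Placing:** I found the stop plate by camera at about y = -34.5 mm and lowered the held rotor until it met the rails. Contact came at an axis height of about 62 mm, the seated height. The load rose to 27 N with no axial force. I eased it to about 9 N, then opened the fingers a few millimetres and drew straight up and back.
- **Last checks:** In the final wrist picture the shaft lies in the slot and the rotor is in line with the rails at 76.3°. At the seated height its length measures 84.05 mm against the true 84 mm. The plate spans about -16 to -21.5 mm in rotor coordinates, inside the -26 to -14 mm gap, but nearer the core than I aimed for. The robot touches nothing, and the only thing I moved was the rotor.
- **Not checked directly:** I did not see or read the plunger. That it is pressed follows from the height and position only.
- **Disagreement:** The wrist camera's calibration was about 2 mm off sideways, and I corrected for that. Axial measurements from different views differed by 1–2 mm, less than the ±3 mm of play in the gap.

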